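# Change over the block in the lever vise

## Task

Change over the work in the small lever vise: swing its lever to slide the jaw open, lift the finished block out and set it down flat in the shallow green tray beside the vise. Then take the block of the same size that waits on the bench (not the slimmer one, which stays where it is), seat it flat on the vise bed between the jaws, lengthwise like the first, with its far end up against the stop screw, and swing the lever back until the jaw clamps it firmly. Do not let a block drop.

Things in the scene. Friction and masses are not known exactly. Their poses are not given: they have to be found in the camera images.
- vise_seat (a point): point on top of the flat bed (46 mm wide) of the small grey lever vise fixed to the bench, 24 mm above the bench, midway between the jaw faces at the start. x: horizontal, along the jaw faces, away from the robot to the stop; y: along the slide to the fixed jaw (left); z up. Fixed jaw face at y = +15 mm, moving jaw face at y = -15 mm when closed; both 42 mm wide in x, tops 16 mm above the bed
- stop_face (a point): centre of the end face of the stop screw, a 7 mm rod pointing along -x of vise_seat, at x = +25 mm, y = 0, 4 mm above the bed: a 50 mm block touching it is centred at x = 0 and sticks out 4 mm past the jaws at each end. Screw and bracket (x 25 to 42, y -11 to 11 mm) reach 8 mm above the bed; fingertips over them must stay higher. The near end of the bed is free
- jaw_face (a point): middle of the face of the moving jaw that bears on the work, 8 mm above the bed; at y = -15 mm in the frame of vise_seat as it closes on the 30 mm block at the start, y = -29 mm fully open (44 mm between the jaws). Moves only with the lever, 15 mm per rad (rack and pinion)
- lever (a joint): vise lever, rad: about 0 clamping the 30 mm block, grows as it swings clockwise seen from above and opens the jaw; 0.93 fully open. Stays where it is left (friction 0.25 N m, about 4.2 N at the handle) and keeps its clamping force when let go. To clamp, swing it back counter-clockwise to contact and lean on it with 12 to 18 N at the handle
- lever_grip (a point): middle of the upright black handle at the end of the lever, 48 mm above the bench: handle 17 mm thick, 33 mm tall, top 63 mm above the bench; pinch it from above. The lever arm below it is a 9 mm rod 35 mm above the bench
- lever_pivot (a point): point on the lever's vertical axis at the height of lever_grip, which circles it at 60 mm radius; at x = 0, y = -67 mm in the frame of vise_seat. At joint 0 the lever points away from the robot, 20 degrees from the vise's +x towards +y
- jaw: the moving jaw, grey casting with a ground steel face, 42 mm wide, 21 mm thick, 16 mm above the bed, with a rack behind it; origin where the origin of vise_seat lies at the start, but 24 mm lower, at bench height
- block_done_mid (a point): centre of the finished block: plain aluminium block 30 x 50 x 20 mm (x, y, z of this frame, z up) with a small blind hole in its top; at the start it lies in the vise, its 50 mm length along the jaws, its end at the stop. 0.08 kg
- block_done: the same finished block; origin at the centre of its underside, axes as block_done_mid
- block_next_mid (a point): centre of the waiting block: the same plain aluminium block 30 x 50 x 20 mm (x, y, z of this frame, z up), flat on the bench in front of the vise; mass 0.06 to 0.11 kg. Either end may go to the stop
- block_next: the same waiting block; origin at the centre of its underside, axes as block_next_mid
- block_slim_mid (a point): centre of the slimmer aluminium block 22 x 45 x 18 mm (x, y, z), flat on the bench in front of the vise; not wanted here, stays where it is
- tray_floor (a point): centre of the inner floor of the shallow green tray, 2 mm above the bench; inside 104 x 174 mm (x, y of this frame), walls 28 mm high, rim 30 mm; the tray does not move
There are look-alikes about, which are no part of the job. What is shaped like the block_next but orange is not meant.

How it is judged (in metres and radians):
On the way, in this order (a step that is already met when the one before it is completed fails the run):
1. the jaw is slid open by at least 8 mm while the finished block still lies on the vise bed (y of jaw_face in the frame of vise_seat below -0.023 m and horizontal distance between block_done_mid and vise_seat below 0.02 m and z of block_done_mid in the frame of vise_seat between 0.005 and 0.015 m), for 0.2 s.
2. the finished block lies flat in the tray, let go and at rest (x of block_done_mid in the frame of tray_floor between -0.045 and 0.045 m and y of block_done_mid in the frame of tray_floor between -0.08 and 0.08 m and z of block_done_mid in the frame of tray_floor between 0.005 and 0.014 m and angle between block_done_mid's own z axis and vertical below 0.12 rad and linear speed of block_done below 0.02 m/s and angular speed of block_done below 0.2 rad/s and contact force between block_done and the fingers below 0.1 N), for 0.2 s.
3. the waiting block lies flat on the vise bed between the open jaws, its far end within 3 mm of the stop, let go (z of block_next_mid in the frame of vise_seat between 0.007 and 0.0125 m and x of block_next_mid in the frame of vise_seat between -0.003 and 0.002 m and angle between the y axis of block_next_mid and the x axis of vise_seat, either way round below 0.1 rad and angle between block_next_mid's own z axis and vertical below 0.08 rad and y of block_next_mid in the frame of vise_seat between -0.016 and 0.004 m and y of jaw_face in the frame of vise_seat below -0.019 m and contact force between block_next and the fingers below 0.1 N), for 0.2 s.
4. the jaw is closed on the block with more than 4 N (z of block_next_mid in the frame of vise_seat between 0.007 and 0.0125 m and x of block_next_mid in the frame of vise_seat between -0.003 and 0.002 m and angle between the y axis of block_next_mid and the x axis of vise_seat, either way round below 0.1 rad and angle between block_next_mid's own z axis and vertical below 0.08 rad and y of block_next_mid in the frame of vise_seat between -0.0025 and 0.0025 m and y of jaw_face in the frame of vise_seat above -0.0175 m and contact force between jaw and block_next above 4 N), for 0.3 s.
At the end, for the whole second after the job is handed in: Finished block flat and still in the tray; waiting block flat on the vise bed, lengthwise between the jaws, far end within 3 mm of the stop screw, clamped by the moving jaw with more than 4 N (jaw within 2.5 mm of its 30 mm setting); lever at rest (all of step 4 and x of block_done_mid in the frame of tray_floor between -0.045 and 0.045 m and y of block_done_mid in the frame of tray_floor between -0.08 and 0.08 m and z of block_done_mid in the frame of tray_floor between 0.005 and 0.014 m and angle between block_done_mid's own z axis and vertical below 0.12 rad and linear speed of each of block_done, block_next below 0.02 m/s and angular speed of each of block_done, block_next below 0.2 rad/s and velocity of joint lever between -0.05 and 0.05 rad/s); the robot touches nothing.
It fails at once if the slimmer block is moved more than 30 mm (distance of block_slim_mid from where it was at the start of the episode above 0.03 m).
It fails at once if a block falls free while its centre is more than 60 mm above the bench ((contact force between block_done and anything else below 0.005 N and height (world z) of block_done_mid above 0.06 m) or (contact force between block_next and anything else below 0.005 N and height (world z) of block_next_mid above 0.06 m)).
It also fails if it takes over 72 s, if anything falls off the work surface, if the arm or the gripper's body presses on something with over 40 N, if the wrist force passes 120 N, or if a joint passes its speed limit or range.

## Robot

A 6-joint arm with a two-finger parallel gripper is mounted at the origin on a cart in front of the work surface, level with it; the furniture and walls round the work are solid. World frame = base frame: x ahead of the robot, y to its left, z up, the work surface at z = 0. Lengths are in mm, angles in rad, forces in N, time in s.
With the tool pointing down it reaches from about 300 to 775 mm from the base axis. Payload 14.6 kg.
Tool frame: the origin (TCP) lies midway between the tips of the shut fingers; the grasp point (between the pads) lies manip.grasp_offset behind it (manip.grasp_offset is the distance from the TCP to the grasp point, in mm); z points along the fingers, y is the direction in which the jaws open and shut (so a half turn about z gives the same grasp; the last joint's range is limited). The gripper opens to 94 mm and grips with 3 to 60 N. Pads are 16 mm wide; open, the fingers measure 119 mm over their backs; the gripper's body (75 mm by 177 mm) begins 78 mm behind the grasp point.
Start: joints at [1.046, 0.3, 1.521, -0, 1.321, -0.067], TCP at [243.083, 493.356, 205.446] pointing down, gripper open.
Joint ranges: [-3.03, 3.03], [-0.79, 2.21], [0.23, 2.52], [-1.04, 4.18], [0, 3.07], [-2.55, 2.55]. Speed limits (rad/s): [2.22, 2.22, 2.57, 3.14, 3.14, 3.14].

## Interface

Orientations are given as [roll, pitch, yaw] about the fixed x, y, z axes, in that order (R = Rz(yaw) Ry(pitch) Rx(roll)).
In Python, from cell import monitor, vision, order, manip gives the robot as it stands.
- The arm moves only by the shell command python3 -m jog 'ROWS' [FORCE]. ROWS is JSON, a list of rows, each a list of 7 numbers: the shift along the tool's x, y, z in cm, then the turn, a rotation vector about the tool's x, y, z in rad, then the opening in per cent of the stroke, from 0 (shut) to 100 (fully open). In form: [[tx, ty, tz, rx, ry, rz, jaw], ...]. A call has 1 to 8 rows; each row shifts and turns the commanded pose from where the row before left it, along the tool's axes as they then stand; what a row does not reach is not made up. A row lasts 1/10 s, in which the tool goes at most 50 mm and 8.59 degrees, less where a joint would pass 70% of its speed; a pose out of reach is approached as far as the arm can. A call is refused whole if a number of a shift passes 5 or a number of a turn 0.15, either way. A call with a gripper value outside its range is refused whole. The fingers move at their own pace and stop on an object; FORCE is the grip in N (left out, the last holds). Time passes only in rows, so rows that do not move let the fingers close. It gives the time, the measured TCP pose, the force and the opening at its end, in the units of the state.
- monitor.read_state(): the state, without advancing time (a new reading comes with each control period).
- vision.camera(name): name is "side" or "top" or "wrist"; returns a dict with "color" (420x560x3 uint8, blue, green, red), "fx", "fy", "cx", "cy" (pixels), "cam_to_world" (4x4, takes a point from camera to world coordinates); the wrist camera has in their place "tool_from_camera" (4x4, takes a point from camera to tool coordinates, whose origin is the TCP and whose axes are the flange's). Camera axes: x right, y down, z forward; pixel columns grow to the right and rows downward; lengths in mm; the calibration is good to about 2 mm. A picture is of the moment at which its call begins: read the wrist's pose just before it. There is no depth.
- order.sign_off(): hands the job in, once; it reports no verdict.
The state is a dict: "clock": time; "joints": joint angles; "qd": joint speeds; "effort": joint torques, N m; "eef_pos": TCP position; "eef_rot": TCP orientation; "wrist_force": force on the tool from outside, world axes, zero at the start; "moment": the same for the moment, N m; "finger_gap": finger opening in mm.
Only numpy, scipy, OpenCV 4.12 (cv2) and the standard library are available. Lean on these libraries where they do the work, as an engineer would, in place of code of your own. Each camera call takes 0.05 s, during which the arm holds its last target.

## Working session

There is one attempt and no reset: what is moved stays moved. The work goes in short steps, Python scripts to look and compute and a shell command to move; the robot and the scene stay as the last step left them, time stands still between calls to the robot, and variables do not carry over. Pictures are saved under pics/ and viewed, and the job is handed in when it is done.

```bash
ls; mkdir -p pics
python3 - <<'E'
from cell import monitor, vision, order, manip
import cv2, numpy as np
print(manip.grasp_offset); print(monitor.read_state())
for n in ("side","top","wrist"):
    c=vision.camera(n); cv2.imwrite(f"pics/{n}0.png",c["color"])
    print(n,{k:(np.round(v,3).tolist() if k!="color" else 0) for k,v in c.items()})
E
```

```text
pics
18.8
{'clock': 0.0, 'joints': array([ 1.04639181e+00,  3.00440660e-01,  1.52157593e+00,  3.18728700e-05,
        1.32067307e+00, -6.66167352e-02]), 'qd': array([ 9.01533754e-04, -1.24496515e-03,  6.86832380e-04,  1.64365176e-03,
        6.09118023e-04, -8.14284036e-05]), 'effort': array([-1.37037121e-03, -5.31809485e+01, -3.52743173e+01,  7.07437587e-02,
        2.44183384e-02, -1.60542487e-05]), 'eef_pos': array([242.95719404, 493.14695273, 204.90519968]), 'eef_rot': array([-3.14050014e+00, -1.03828461e-04,  2.68379691e+00]), 'wrist_force': array([-0.16757357,  0.40976679, -0.19020615]), 'moment': array([ 0.04261114, -0.01430889, -0.01493141]), 'finger_gap': 94.04377357928686}
side {'color': 0, 'fx': 416.745, 'fy': 416.745, 'cx': 278.44, 'cy': 204.816, 'cam_to_world': [[-0.904, -0.249, 0.349, 201.737], [-0.428, 0.491, -0.758, 227.789], [0.017, -0.835, -0.55, 546.757], [0.0, 0.0, 0.0, 1.0]]}
top {'color': 0, 'fx': 433.37, 'fy': 433.37, 'cx': 286.993, 'cy': 216.227, 'cam_to_world': [[0.006, -0.992, 0.129, 379.703], [-0.999, -0.001, 0.036, -406.361], [-0.036, -0.129, -0.991, 903.996], [0.0, 0.0, 0.0, 1.0]]}
wrist {'color': 0, 'fx': 299.309, 'fy': 299.309, 'cx': 279.748, 'cy': 212.638, 'tool_from_camera': [[0.001, -0.965, -0.262, 76.806], [1.0, 0.0, 0.001, -0.76], [-0.001, -0.262, 0.965, -177.792], [0.0, 0.0, 0.0, 1.0]]}
```

View pics/side0.png

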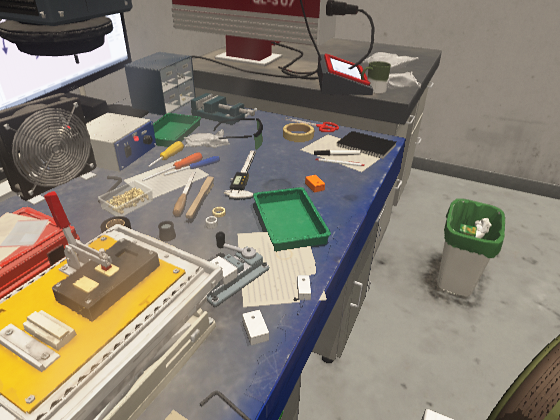

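View pics/top0.png

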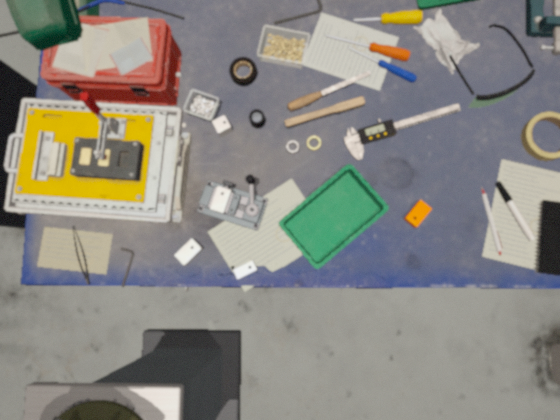

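View pics/wrist0.png

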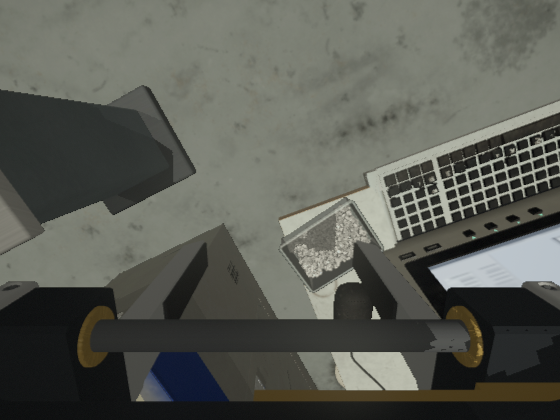

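The top view shows the vise near (233,205), the lever handle at (250,180) and the tray at (333,216). Possible workpieces are pale blocks at (188,251), (245,269) and (222,124), plus an orange one at (419,213). I'll zoom in to tell them apart.

Run:
```python
import cv2
a=cv2.imread("pics/top0.png")
cv2.imwrite("pics/topc.png",cv2.resize(a[110:285,170:290],None,fx=5,fy=5,interpolation=cv2.INTER_CUBIC)[:,:,:][:875,:600])
b=cv2.imread("pics/side0.png")
cv2.imwrite("pics/sidec.png",cv2.resize(b[180:350,180:340],None,fx=4.5,fy=3.5,interpolation=cv2.INTER_CUBIC))
cv2.imwrite("pics/topc1.png",cv2.resize(a[170:285,170:290],None,fx=5,fy=5,interpolation=cv2.INTER_CUBIC))
```

```text
(no output)
```

View pics/topc1.png

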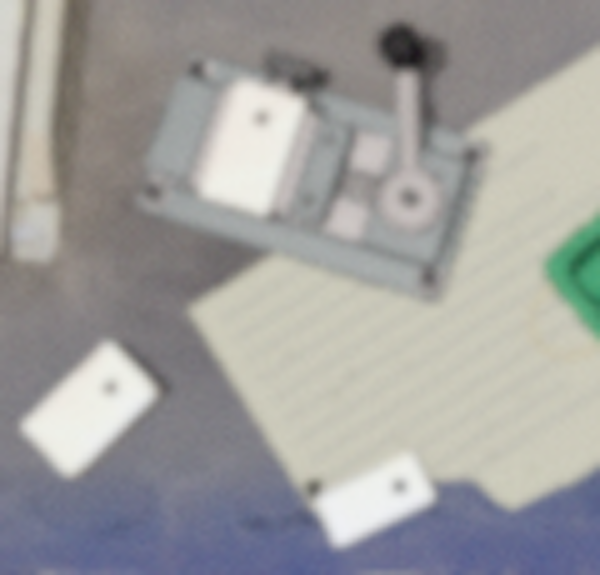

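View pics/sidec.png

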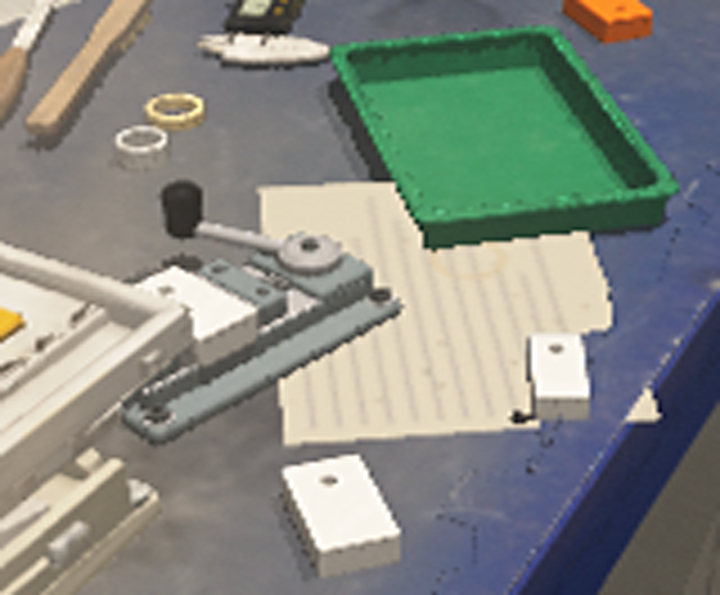

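Candidates for the waiting block are (188,251), wide; (245,269), slim; (222,124), small and far off; and orange (419,213). The one at (188,251) matches a 30x50 block in front of the vise. Next I'll measure everything.

```bash
cat > h.py <<'E'
import numpy as np, cv2
from scipy.spatial.transform import Rotation as R
from cell import monitor, vision, manip
def cam(n):
    if n=="wrist":
        s=monitor.read_state(); c=vision.camera(n)
        T=np.eye(4);T[:3,:3]=R.from_euler('xyz',s['eef_rot']).as_matrix();T[:3,3]=s['eef_pos']
        c['cam_to_world']=T@np.array(c['tool_from_camera'])
    else: c=vision.camera(n)
    return c
def ray(c,px,z):
    M=np.array(c['cam_to_world']); px=np.atleast_2d(np.array(px,float))
    d=np.c_[(px[:,0]-c['cx'])/c['fx'],(px[:,1]-c['cy'])/c['fy'],np.ones(len(px))]@M[:3,:3].T
    o=M[:3,3]; return o+d*((z-o[2])/d[:,2])[:,None]
def proj(c,P):
    M=np.linalg.inv(np.array(c['cam_to_world'])); P=np.atleast_2d(P)@M[:3,:3].T+M[:3,3]
    return np.c_[P[:,0]/P[:,2]*c['fx']+c['cx'],P[:,1]/P[:,2]*c['fy']+c['cy']]
def rect(c,mask,z,seed):
    n,l=cv2.connectedComponents(mask.astype(np.uint8)); k=l[seed[1],seed[0]]
    if k==0: print('seed off mask');return
    cs,_=cv2.findContours((l==k).astype(np.uint8),cv2.RETR_EXTERNAL,cv2.CHAIN_APPROX_NONE)
    ct=max(cs,key=cv2.contourArea)[:,0,:]
    W=ray(c,ct,z)[:,:2].astype(np.float32); r=cv2.minAreaRect(W)
    b=cv2.boxPoints(r); e=[b[1]-b[0],b[2]-b[1]]; L=max(e,key=np.linalg.norm)
    yaw=np.degrees(np.arctan2(L[1],L[0]))
    return np.round(r[0],1),np.round(sorted(r[1]),1),round((yaw+90)%180-90,1),(l==k).sum()
E
python3 - <<'E'
from h import *
c=cam("top"); im=c['color']; hsv=cv2.cvtColor(im,cv2.COLOR_BGR2HSV)
print(hsv[251,188],hsv[200,222],hsv[269,245],hsv[190,215],hsv[216,333])
for th in (215,225,235):
    w=(im.min(2)>th)
    for n,z,s in (("next",20,(188,252)),("slim",18,(245,271)),("done",44,(219,202)),("far",20,(221,126))):
        print(th,n,rect(c,w,z,s))
g=(hsv[...,0]>60)&(hsv[...,0]<90)&(hsv[...,1]>120)
print("tray rim",rect(c,g,30,(333,216)))
k=(im.max(2)<60); print("handle",rect(c,k,63,(250,179)))
E
```

```text
[ 27  10 238] [ 24  11 238] [ 75   2 240] [ 13  15 208] [ 74 129 164]
215 next (array([ 421.6, -169.9]), array([26.7, 46.1]), np.float32(-44.2), np.int64(291))
215 slim (array([ 386.5, -287.8]), array([19.2, 41.9]), np.float32(-63.3), np.int64(193))
215 done (array([ 527. , -238.7]), array([26.6, 46.6]), np.float32(-17.1), np.int64(279))
215 far (array([ 693. , -231.7]), array([23.9, 24.9]), np.float32(27.2), np.int64(106))
225 next (array([ 421.6, -170. ]), array([23.7, 43.2]), np.float32(-44.2), np.int64(225))
225 slim (array([ 386.4, -287.5]), array([17.3, 39.2]), np.float32(-63.3), np.int64(156))
225 done (array([ 526. , -239.2]), array([23.5, 41.6]), np.float32(-15.9), np.int64(187))
seed off mask
225 far None
seed off mask
235 next None
235 slim (array([ 385.8, -287.3]), array([14.6, 34.6]), np.float32(-63.3), np.int64(87))
seed off mask
235 done None
seed off mask
235 far None
tray rim (array([ 495.3, -467.8]), array([122.8, 192.7]), np.float32(-49.8), np.int64(5432))
handle (array([ 563.8, -302.7]), array([12.2, 14.1]), np.float32(89.9), np.int64(44))
```

```bash
cat >> h.py <<'E'
def tri(a,pa,b,pb):
    A=[]
    o=[];d=[]
    for c,p in((a,pa),(b,pb)):
        M=np.array(c['cam_to_world']); v=M[:3,:3]@np.array([(p[0]-c['cx'])/c['fx'],(p[1]-c['cy'])/c['fy'],1]); o.append(M[:3,3]); d.append(v/np.linalg.norm(v))
    t=np.linalg.lstsq(np.c_[d[0],-d[1]],o[1]-o[0],rcond=None)[0]
    p,q=o[0]+t[0]*d[0],o[1]+t[1]*d[1]
    return np.round((p+q)/2,1),round(np.linalg.norm(p-q),1)
def rows(x,y,z,yawdeg,step=45,rstep=0.14,cur=None):
    """suggest rows to go from current (or cur=(x,y,z,yawdeg)) to target, straight, keeping tool down"""
    s=monitor.read_state()
    if cur is None: cur=(*s['eef_pos'],np.degrees(s['eef_rot'][2]))
    d=np.array([x-cur[0],y-cur[1],z-cur[2]]); dy=(np.radians(yawdeg-cur[3])+np.pi)%(2*np.pi)-np.pi
    n=int(max(1,np.ceil(np.linalg.norm(d)/step),np.ceil(abs(dy)/rstep)))
    out=[];psi=np.radians(cur[3])
    for i in range(n):
        e=d/n; out.append([round((e[0]*np.cos(psi)+e[1]*np.sin(psi))/10,2),round((e[0]*np.sin(psi)-e[1]*np.cos(psi))/10,2),round(-e[2]/10,2),0,0,round(-dy/n,3)]); psi+=dy/n
    for i in range(0,n,8): print(out[i:i+8])
E
python3 - <<'E'
from h import *
import cv2
t=cam("top");s=cam("side")
cv2.imwrite("pics/tl.png",cv2.resize(t['color'][80:230,0:200],None,fx=4,fy=4))
cv2.imwrite("pics/sl.png",cv2.resize(s['color'][180:400,0:230],None,fx=3.4,fy=2.7))
rows(520,-285,240,183.5)
rows(243,493,260,154)
E
```

```text
[[np.float64(-3.12), np.float64(-3.03), np.float64(-0.18), 0, 0, np.float64(-0.027)], [np.float64(-3.03), np.float64(-3.11), np.float64(-0.18), 0, 0, np.float64(-0.027)], [np.float64(-2.95), np.float64(-3.2), np.float64(-0.18), 0, 0, np.float64(-0.027)], [np.float64(-2.86), np.float64(-3.28), np.float64(-0.18), 0, 0, np.float64(-0.027)], [np.float64(-2.77), np.float64(-3.35), np.float64(-0.18), 0, 0, np.float64(-0.027)], [np.float64(-2.68), np.float64(-3.43), np.float64(-0.18), 0, 0, np.float64(-0.027)], [np.float64(-2.58), np.float64(-3.5), np.float64(-0.18), 0, 0, np.float64(-0.027)], [np.float64(-2.49), np.float64(-3.57), np.float64(-0.18), 0, 0, np.float64(-0.027)]]
[[np.float64(-2.39), np.float64(-3.63), np.float64(-0.18), 0, 0, np.float64(-0.027)], [np.float64(-2.29), np.float64(-3.7), np.float64(-0.18), 0, 0, np.float64(-0.027)], [np.float64(-2.19), np.float64(-3.76), np.float64(-0.18), 0, 0, np.float64(-0.027)], [np.float64(-2.08), np.float64(-3.82), np.float64(-0.18), 0, 0, np.float64(-0.027)], [np.float64(-1.98), np.float64(-3.87), np.float64(-0.18), 0, 0, np.float64(-0.027)], [np.float64(-1.87), np.float64(-3.93), np.float64(-0.18), 0, 0, np.float64(-0.027)], [np.float64(-1.76), np.float64(-3.97), np.float64(-0.18), 0, 0, np.float64(-0.027)], [np.float64(-1.65), np.float64(-4.02), np.float64(-0.18), 0, 0, np.float64(-0.027)]]
[[np.float64(-1.54), np.float64(-4.07), np.float64(-0.18), 0, 0, np.float64(-0.027)], [np.float64(-1.43), np.float64(-4.11), np.float64(-0.18), 0, 0, np.float64(-0.027)], [np.float64(-1.32), np.float64(-4.14), np.float64(-0.18), 0, 0, np.float64(-0.027)]]
[[np.float64(-0.0), np.float64(-0.01), np.float64(-2.74), 0, 0, np.float64(-0.002)], [np.float64(-0.0), np.float64(-0.01), np.float64(-2.74), 0, 0, np.float64(-0.002)]]
```

View pics/tl.png

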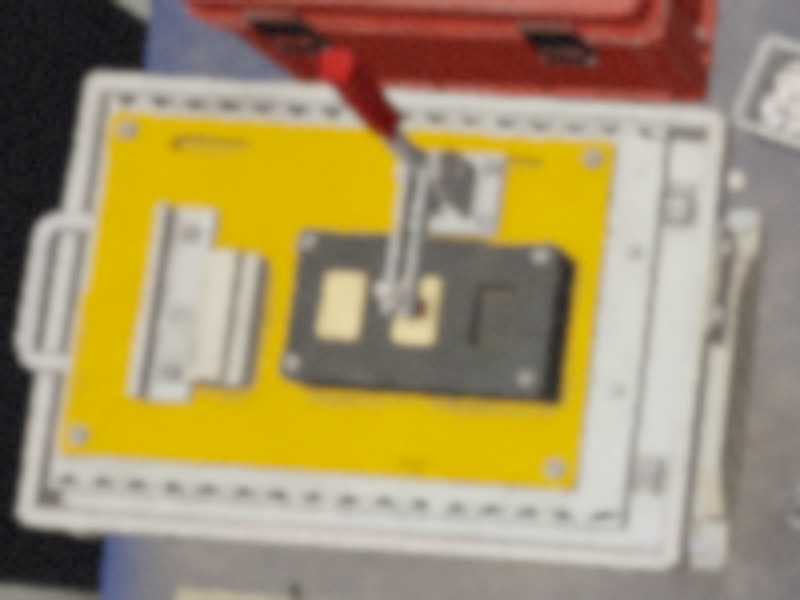

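View pics/sl.png

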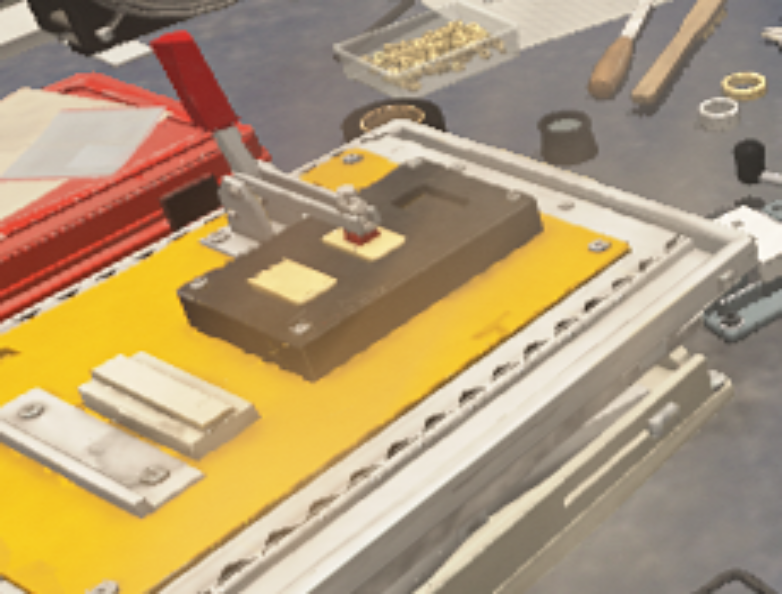

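The crops show the fixture box, with its near-right top corner at top (169,220) and side (220,271). The red clamp tip is at top (84,95) and side (48,195).

```bash
python3 - <<'E'
from h import *
t=cam("top");s=cam("side")
print(tri(t,(169,220),s,(220.6,270.7)),tri(t,(84,95),s,(48.5,195)), tri(t,(250,178),s,(220.5,234)))
E
python3 -m jog '[[0,0,-4,0,0,0,45],[0,0,-3,0,0,0,45],[-2.6,-4,0,0,0,-0.02,45],[-2.6,-4,0,0,0,-0.02,45],[-2.6,-4,0,0,0,-0.02,45],[-2.6,-4,0,0,0,-0.02,45],[-2.6,-4,0,0,0,-0.02,45],[-2.6,-4,0,0,0,-0.02,45]]' 20
```

```text
(array([ 474.1, -160.3,  119. ]), np.float64(1.3)) (array([658.4, -58.2, 257.3]), np.float64(0.7)) (array([ 566.1, -301.4,   60. ]), np.float64(0.7))
clock: 1.2
eef_pos: [290.8, 209.6, 275.6]
eef_rot: [3.141, 0.001, 2.805]
wrist_force: [1.2, 0.1, -1.0]
finger_gap: 42.6
```

Fixture rim is at z≈119 and the red clamp tip at z≈257, both clear of my path. The lever handle triangulates to (566,-301,60), which agrees with the geometry.

```bash
sed -i 's/out.append(\[/out.append([float(v) for v in [/; s/round(-dy\/n,3)\])/round(-dy\/n,3)]])/' h.py
python3 - <<'E'
from h import *
rows(510,-290,200,183.5)
E
```

```text
[[-2.86, -3.07, 0.58, 0.0, 0.0, -0.031], [-2.76, -3.16, 0.58, 0.0, 0.0, -0.031], [-2.67, -3.24, 0.58, 0.0, 0.0, -0.031], [-2.57, -3.32, 0.58, 0.0, 0.0, -0.031], [-2.46, -3.4, 0.58, 0.0, 0.0, -0.031], [-2.36, -3.47, 0.58, 0.0, 0.0, -0.031], [-2.25, -3.54, 0.58, 0.0, 0.0, -0.031], [-2.14, -3.61, 0.58, 0.0, 0.0, -0.031]]
[[-2.03, -3.67, 0.58, 0.0, 0.0, -0.031], [-1.92, -3.73, 0.58, 0.0, 0.0, -0.031], [-1.8, -3.79, 0.58, 0.0, 0.0, -0.031], [-1.69, -3.84, 0.58, 0.0, 0.0, -0.031], [-1.57, -3.89, 0.58, 0.0, 0.0, -0.031]]
```

```bash
python3 -m jog '[[-2.8,-3.1,0,0,0,-0.03,45],[-2.7,-3.2,0,0,0,-0.03,45],[-2.7,-3.2,0,0,0,-0.03,45],[-2.6,-3.3,0,0,0,-0.03,45],[-2.5,-3.4,0,0,0,-0.03,45],[-2.4,-3.5,0.5,0,0,-0.03,45],[-2.3,-3.5,1,0,0,-0.03,45],[-2.1,-3.6,1.5,0,0,-0.03,45]]'
python3 -m jog '[[-2.0,-3.7,1.5,0,0,-0.03,45],[-1.9,-3.7,1,0,0,-0.03,45],[-1.8,-3.8,1,0,0,-0.03,45],[-1.7,-3.8,0.5,0,0,-0.03,45],[-1.6,-3.9,0.5,0,0,-0.03,45],[0,0,0,0,0,0,45],[0,0,0,0,0,0,45]]'
python3 - <<'E'
from h import *
c=cam("wrist");print(monitor.read_state()['eef_pos'],monitor.read_state()['eef_rot'])
cv2.imwrite("pics/w1.png",c['color']); np.save("w1.npy",c,allow_pickle=True)
E
```

```text
clock: 2.0
eef_pos: [425.8, -98.4, 245.7]
eef_rot: [-3.141, 0.002, 3.045]
wrist_force: [0.5, 0.4, 0.3]
finger_gap: 42.2
clock: 2.7
eef_pos: [507.7, -289.0, 199.7]
eef_rot: [3.141, -0.001, -3.091]
wrist_force: [-0.6, 0.4, -0.7]
finger_gap: 42.6
[ 507.77779835 -288.35059884  200.36399624] [ 3.14121424e+00 -2.93145764e-04 -3.08977099e+00]
```

View pics/w1.png

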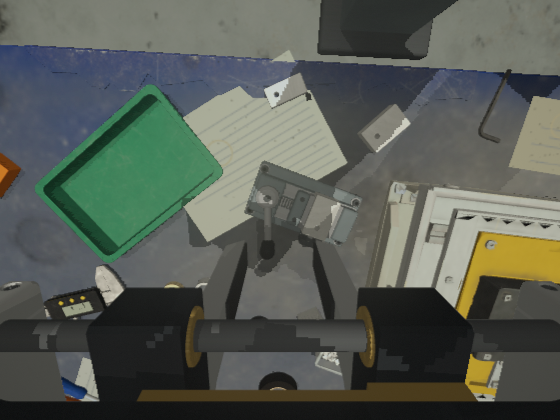

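Run:
```python
from h import *
a=cv2.imread("pics/w1.png")
cv2.imwrite("pics/w1c.png",cv2.resize(a[150:280,230:370],None,fx=5.5,fy=4.6,interpolation=cv2.INTER_CUBIC)[:600])
```

```text
(no output)
```

View pics/w1c.png

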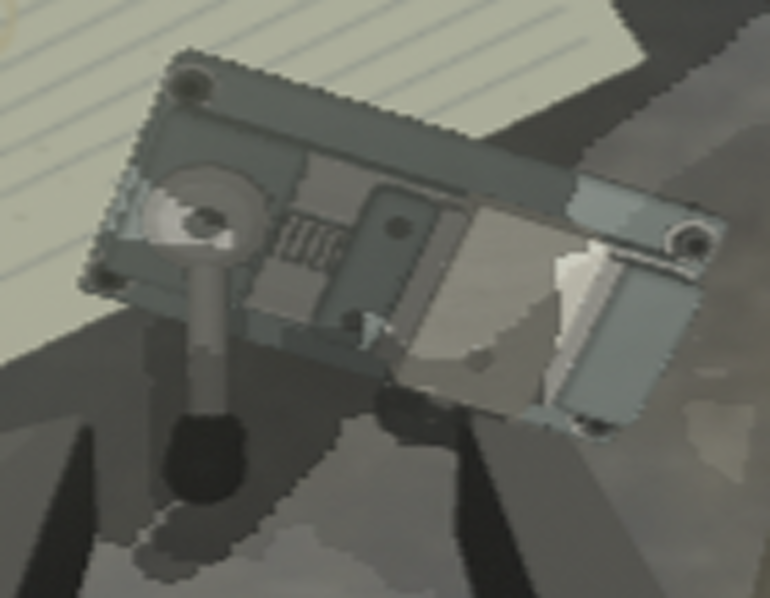

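Run:
```python
from h import *
c=np.load("w1.npy",allow_pickle=True).item()
f=lambda p:(230+(p[0]+.5)/5.5-.5,150+(p[1]+.5)/4.6-.5)
q=[f(p) for p in((477,205),(598,240),(540,415),(400,380))]
W=ray(c,q,44)[:,:2]; print(W.round(1),"c",W.mean(0).round(1), np.linalg.norm(np.diff(np.r_[W,W[:1]],axis=0),axis=1).round(1))
L=(W[2]+W[3]-W[0]-W[1]); print("yaw",np.degrees(np.arctan2(L[1],L[0])))
print("handle",ray(c,f((205,470)),63).round(1),"pivot(z40)",ray(c,f((207,222)),42).round(1))
# base plate corner screws on low flange z~10?
B=ray(c,[f(p) for p in((190,85),(692,242),(105,277),(592,425))],12)[:,:2];print(B.round(1)); 
for d in(B[1]-B[0],B[3]-B[2]): print(np.degrees(np.arctan2(d[1],d[0]))-90,np.linalg.norm(d))
```

```text
[[ 497.4 -247.8]
 [ 505.  -221.9]
 [ 551.7 -229.6]
 [ 543.7 -260.4]] c [ 524.4 -239.9] [27.  47.3 31.8 48. ]
yaw -12.351488087696618
handle [[ 562.6 -300.6   63. ]] pivot(z40) [[ 505.  -303.4   42. ]]
[[ 474.8 -309.5]
 [ 511.5 -193.5]
 [ 528.2 -327. ]
 [ 565.6 -210.9]]
-17.577295616028238 121.64033776037667
-17.850652513281318 121.93573396340675
```

```bash
python3 -m jog '[[-2.8,-0.8,3,0,0,0.01,45],[-2.8,-0.75,3,0,0,0,45],[0,0,3,0,0,0,45],[0,0,1.5,0,0,0,45],[0,0,0,0,0,0,45]]'
python3 - <<'E'
from h import *
c=cam("wrist");print(monitor.read_state()['eef_pos'],monitor.read_state()['eef_rot'])
cv2.imwrite("pics/w2.png",c['color']); np.save("w2.npy",c,allow_pickle=True)
E
```

```text
clock: 3.25
eef_pos: [563.8, -300.4, 94.3]
eef_rot: [3.14, -0.002, -3.099]
wrist_force: [0.5, -0.6, 0.1]
finger_gap: 42.3
[ 564.4851922  -301.10189333   96.27398977] [-3.14157292e+00  2.40553279e-05 -3.09894165e+00]
```

View pics/w2.png

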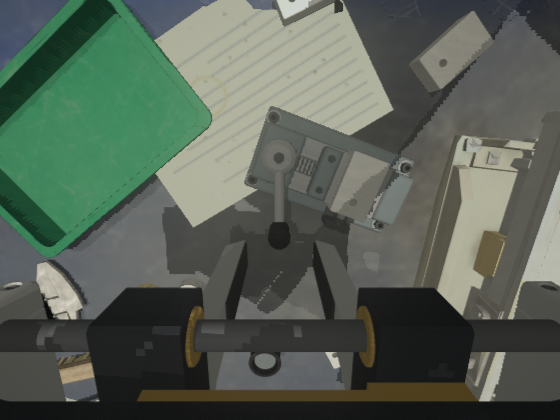

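The handle sits centred between the fingers at (279,235). I'll go down and pinch it.

```bash
python3 -m jog '[[0,0,2.5,0,0,0,45],[0,0,2,0,0,0,45],[0,0,0.9,0,0,0,45],[0,0,0,0,0,0,5],[0,0,0,0,0,0,5],[0,0,0,0,0,0,5],[0,0,0,0,0,0,5]]' 30
```

```text
clock: 4.0
eef_pos: [565.2, -301.8, 42.8]
eef_rot: [-3.141, 0.002, -3.099]
wrist_force: [-0.2, 1.4, 5.9]
finger_gap: 16.1
```

```bash
python3 -m jog '[[0.02,-0.36,0,0,0,0.06,5],[0.02,-0.36,0,0,0,0.06,5],[0.04,-0.66,0,0,0,0.11,5],[0.04,-0.66,0,0,0,0.11,5]]'; python3 -m jog '[[0.04,-0.66,0,0,0,0.11,5],[0.04,-0.66,0,0,0,0.11,5],[0.04,-0.66,0,0,0,0.11,5],[0.04,-0.66,0,0,0,0.11,5],[0.04,-0.66,0,0,0,0.1,5],[0,0,0,0,0,0,5]]'
```

```text
clock: 4.4
eef_pos: [562.6, -321.6, 42.8]
eef_rot: [3.141, 0.002, 2.84]
wrist_force: [-1.0, 5.4, 7.6]
finger_gap: 15.9
clock: 5.0
eef_pos: [544.1, -349.1, 42.7]
eef_rot: [3.141, 0.0, 2.3]
wrist_force: [-3.3, 4.0, 7.3]
finger_gap: 16.6
```

```bash
python3 -m jog '[[0,0,0,0,0,0,30],[0,0,0,0,0,0,45],[0,0,0,0,0,0,45],[0,0,-3,0,0,0,45],[0,0,-5,0,0,0,45],[0,0,-4,0,0,0,45]]'
python3 - <<'E'
from h import *
rows(524,-240,160,72.4)
E
```

```text
clock: 5.6
eef_pos: [544.0, -349.2, 163.7]
eef_rot: [3.142, 0.001, 2.304]
wrist_force: [0.1, -0.0, 0.1]
finger_gap: 42.4
[[1.18, 0.73, 0.05, 0.0, 0.0, 0.13], [1.27, 0.57, 0.05, 0.0, 0.0, 0.13], [1.33, 0.4, 0.05, 0.0, 0.0, 0.13], [1.37, 0.22, 0.05, 0.0, 0.0, 0.13], [1.39, 0.04, 0.05, 0.0, 0.0, 0.13], [1.38, -0.14, 0.05, 0.0, 0.0, 0.13], [1.35, -0.31, 0.05, 0.0, 0.0, 0.13], [1.3, -0.49, 0.05, 0.0, 0.0, 0.13]]
```

```bash
python3 -m jog '[[1.18,0.73,0,0,0,0.13,70],[1.27,0.57,0,0,0,0.13,70],[1.33,0.4,0,0,0,0.13,70],[1.37,0.22,0,0,0,0.13,70],[1.39,0.04,0,0,0,0.13,70],[1.38,-0.14,0,0,0,0.13,70],[1.35,-0.31,0,0,0,0.13,70],[1.3,-0.49,0,0,0,0.13,70]]'
python3 -m jog '[[0,0,1,0,0,0,70],[0,0,1,0,0,0,70],[0,0,0,0,0,0,70],[0,0,0,0,0,0,70]]'
python3 - <<'E'
from h import *
c=cam("wrist");print(monitor.read_state()['eef_pos'],monitor.read_state()['eef_rot'])
cv2.imwrite("pics/w3.png",c['color']); np.save("w3.npy",c,allow_pickle=True)
print(proj(c,[[525,-240,44],[525+25*.953,-240-25*.302,44]]))
E
```

```text
clock: 6.4
eef_pos: [523.7, -239.4, 161.5]
eef_rot: [-3.142, 0.0, 1.259]
wrist_force: [-0.2, -0.3, -0.2]
finger_gap: 65.5
clock: 6.8
eef_pos: [523.7, -240.4, 140.8]
eef_rot: [-3.141, -0.0, 1.265]
wrist_force: [0.3, 0.6, 0.4]
finger_gap: 65.8
[ 523.85967002 -240.44526178  141.25696723] [-3.14128226e+00 -2.79700349e-05  1.26471327e+00]
[[281.69669251 213.15310622]
 [307.97823619 213.21196802]]
```

View pics/w3.png

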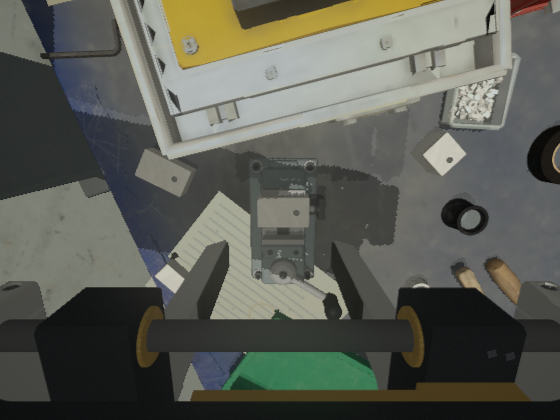

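Run:
```python
from h import *
a=cv2.imread("pics/w3.png")
cv2.imwrite("pics/w3c.png",cv2.resize(a[145:295,235:345],None,fx=7,fy=4,interpolation=cv2.INTER_CUBIC))
cv2.imwrite("pics/w3d.png",cv2.resize(a[180:245,240:340],None,fx=8,fy=8,interpolation=cv2.INTER_CUBIC))
```

```text
(no output)
```

View pics/w3d.png

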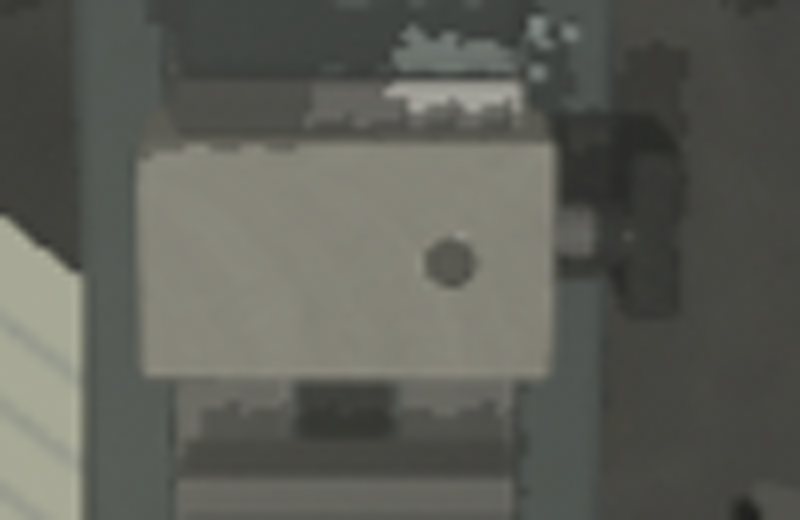

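Run:
```python
from h import *
c=np.load("w3.npy",allow_pickle=True).item()
f=lambda p:(240+(p[0]+.5)/8-.5,180+(p[1]+.5)/8-.5)
W=ray(c,[f(p) for p in((136,145),(556,142),(549,377),(143,379))],44)[:,:2]
print(W.round(1),W.mean(0),np.linalg.norm(np.diff(np.r_[W,W[:1]],axis=0),axis=1).round(1))
for a,b in((0,1),(3,2)): d=W[b]-W[a];print(np.degrees(np.arctan2(d[1],d[0])))
for y in (440,478): print(ray(c,f((347,y)),40))
rows(*W.mean(0),38,72.46)
```

```text
[[ 507.  -218.6]
 [ 554.1 -233. ]
 [ 545.3 -260.5]
 [ 498.6 -246.1]] [ 526.24119767 -239.56146994] [49.2 28.9 48.9 28.8]
-17.03667073435191
-17.14952782014816
[[ 519.33624825 -262.25087015   40.        ]]
[[ 517.85952605 -266.98789419   40.        ]]
[[0.05, 0.07, 3.44, 0.0, 0.0, 0.0], [0.05, 0.07, 3.44, 0.0, 0.0, 0.0], [0.05, 0.07, 3.44, 0.0, 0.0, 0.0]]
```

The block lies undisturbed in the open vise with its top centre at (526.2,-239.6). I'll descend over its ends with the tips at z≈36.

```bash
python3 -m jog '[[0.1,0.2,3,0,0,-0.005,70],[0,0,3,0,0,0,70],[0,0,2.5,0,0,0,70],[0,0,1.5,0,0,0,70],[0,0,0.45,0,0,0,70],[0,0,0,0,0,0,70],[0,0,0,0,0,0,70]]' 25
python3 -m jog '[[0,0,0,0,0,0,55],[0,0,0,0,0,0,48],[0,0,0,0,0,0,40],[0,0,0,0,0,0,40],[0,0,0,0,0,0,40]]'
```

```text
clock: 7.55
eef_pos: [526.7, -240.0, 38.2]
eef_rot: [3.14, 0.0, 1.269]
wrist_force: [0.1, -0.9, -0.7]
finger_gap: 65.7
clock: 8.05
eef_pos: [526.4, -239.7, 37.6]
eef_rot: [3.141, 0.0, 1.269]
wrist_force: [-0.2, 1.0, 5.5]
finger_gap: 49.2
```

```bash
python3 -m jog '[[0,0,-0.5,0,0,0,40],[0,0,-1,0,0,0,40],[0,0,-2,0,0,0,40],[0,0,-2,0,0,0,40],[0,0,-1.5,0,0,0,40],[0,0,-1,0,0,0,40],[0,0,0,0,0,0,40]]' 45
python3 - <<'E'
from h import *
c=cam("side")
cv2.imwrite("pics/s4.png",cv2.resize(c['color'][130:330,150:350],None,fx=3,fy=3))
rows(495,-467,118,72.7,step=40)
E
```

```text
clock: 8.75
eef_pos: [526.5, -239.8, 118.3]
eef_rot: [3.14, 0.0, 1.269]
wrist_force: [0.6, -0.2, -0.8]
finger_gap: 49.1
[[-3.77, 0.63, -0.01, 0.0, 0.0, -0.0], [-3.77, 0.63, -0.01, 0.0, 0.0, -0.0], [-3.77, 0.63, -0.01, 0.0, 0.0, -0.0], [-3.77, 0.63, -0.01, 0.0, 0.0, -0.0], [-3.77, 0.63, -0.01, 0.0, 0.0, -0.0], [-3.77, 0.63, -0.01, 0.0, 0.0, -0.0]]
```

View pics/s4.png

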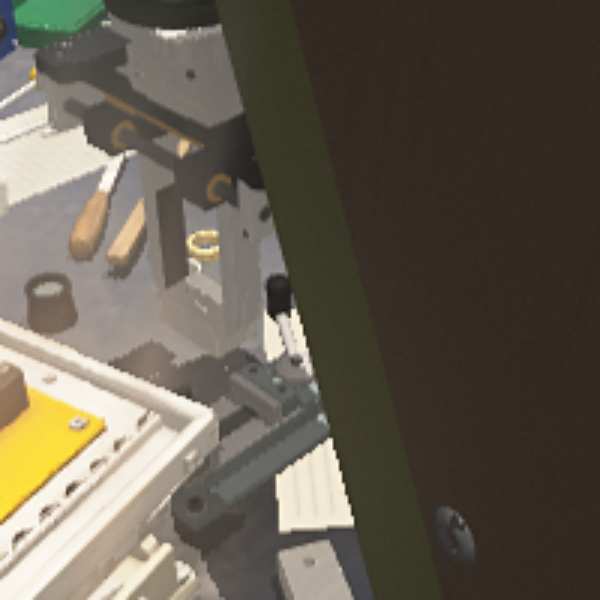

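The side view shows the block hanging in the fingers at about (190,310), with the vise empty below. I'll carry it to the tray.

```bash
python3 -m jog '[[-2,0.35,0,0,0,0,40],[-3.5,0.6,0,0,0,0,40],[-4,0.65,0,0,0,0,40],[-4,0.65,0,0,0,0,40],[-4,0.65,0,0,0,0,40],[-3.1,0.55,0,0,0,0,40],[-2,0.35,0,0,0,0,40],[0,0,0,0,0,0,40]]'
python3 - <<'E'
from h import *
c=cam("wrist"); print(monitor.read_state()['eef_pos'],monitor.read_state()['finger_gap'])
cv2.imwrite("pics/w5.png",c['color'])
E
```

```text
clock: 9.6
eef_pos: [493.8, -468.5, 115.1]
eef_rot: [-3.14, -0.001, 1.266]
wrist_force: [-0.0, -0.2, -1.4]
finger_gap: 49.5
[ 494.34454648 -467.01012499  115.24983323] 49.06674022414633
```

View pics/w5.png

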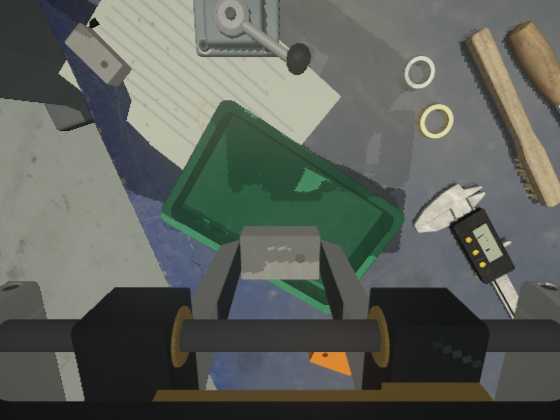

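Run:
```python
from h import *
c=cam("wrist")
W=ray(c,[(230,103),(402,210),(335,312),(164,214)],30)[:,:2]; print(W.round(1),W.mean(0))
```

```text
[[ 483.6 -360.3]
 [ 601.6 -493.1]
 [ 517.  -577.1]
 [ 393.7 -432.3]] [ 498.97393947 -465.70542542]
```

```bash
python3 -m jog '[[0,0,3,0,0,0,40],[0,0,3,0,0,0,40],[0,0,2,0,0,0,40],[0,0,1,0,0,0,40],[0,0,0.5,0,0,0,40],[0,0,0.2,0,0,0,40],[0,0,0,0,0,0,40],[0,0,0,0,0,0,40]]'
```

```text
clock: 10.5
eef_pos: [495.5, -466.9, 21.0]
eef_rot: [3.14, 0.001, 1.269]
wrist_force: [-0.3, -0.1, -1.1]
finger_gap: 49.2
```

```bash
python3 -m jog '[[0,0,0.2,0,0,0,40],[0,0,0.2,0,0,0,40],[0,0,0,0,0,0,40]]';python3 -m jog '[[0,0,0.1,0,0,0,40],[0,0,0.05,0,0,0,40],[0,0,0,0,0,0,40]]'
```

```text
clock: 10.8
eef_pos: [495.2, -466.8, 16.1]
eef_rot: [3.141, 0.0, 1.269]
wrist_force: [0.4, -0.5, -0.3]
finger_gap: 49.5
clock: 11.1
eef_pos: [495.2, -466.9, 16.0]
eef_rot: [3.141, 0.0, 1.269]
wrist_force: [-5.3, 5.2, 13.3]
finger_gap: 49.4
```

Contact, with the wrist reading 13 N up. I'll release and retreat.

```bash
python3 -m jog '[[0,0,0,0,0,0,53],[0,0,0,0,0,0,58],[0,0,0,0,0,0,65],[0,0,0,0,0,0,65],[0,0,0,0,0,0,65],[0,0,-3,0,0,0,65],[0,0,-4,0,0,0,65],[0,0,-4,0,0,0,65]]'
python3 - <<'E'
from h import *
c=cam("wrist"); print(monitor.read_state()['eef_pos'],monitor.read_state()['finger_gap'])
cv2.imwrite("pics/w6.png",c['color'])
rows(426,-180,140,45.8)
E
```

```text
clock: 11.9
eef_pos: [494.9, -466.4, 125.4]
eef_rot: [-3.141, -0.001, 1.269]
wrist_force: [1.1, -0.4, -0.5]
finger_gap: 61.4
[ 496.71007028 -468.27992936  133.60314529] 61.17688283183403
[[3.63, -2.19, -0.09, 0.0, 0.0, 0.067], [3.48, -2.43, -0.09, 0.0, 0.0, 0.067], [3.31, -2.66, -0.09, 0.0, 0.0, 0.067], [3.12, -2.87, -0.09, 0.0, 0.0, 0.067], [2.92, -3.07, -0.09, 0.0, 0.0, 0.067], [2.71, -3.26, -0.09, 0.0, 0.0, 0.067], [2.48, -3.44, -0.09, 0.0, 0.0, 0.067]]
```

View pics/w6.png

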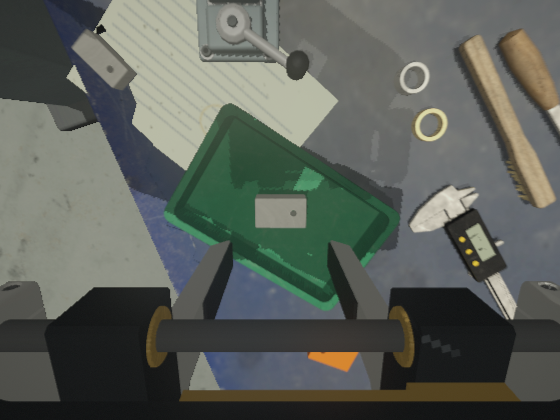

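The finished block lies flat and centred in the tray at (280,211). On to the waiting block, starting with a close look.

```bash
python3 -m jog '[[3.6,-2.2,0,0,0,0.067,72],[3.5,-2.4,0,0,0,0.067,72],[3.3,-2.7,0,0,0,0.067,72],[3.1,-2.9,0,0,0,0.067,72],[2.9,-3.1,0,0,0,0.067,72],[2.7,-3.3,0,0,0,0.067,72],[2.5,-3.4,0,0,0,0.067,72],[0,0,0,0,0,0,72]]'
python3 - <<'E'
from h import *
c=cam("wrist"); print(monitor.read_state()['eef_pos'],monitor.read_state()['eef_rot'])
cv2.imwrite("pics/w7.png",c['color']); np.save("w7.npy",c,allow_pickle=True)
E
```

```text
clock: 12.75
eef_pos: [422.5, -175.2, 124.5]
eef_rot: [-3.141, -0.0, 0.8]
wrist_force: [0.5, -0.3, -0.9]
finger_gap: 67.5
[ 423.3444423  -177.08696371  124.77677288] [ 3.14089692e+00 -2.68387652e-04  8.02123073e-01]
```

View pics/w7.png

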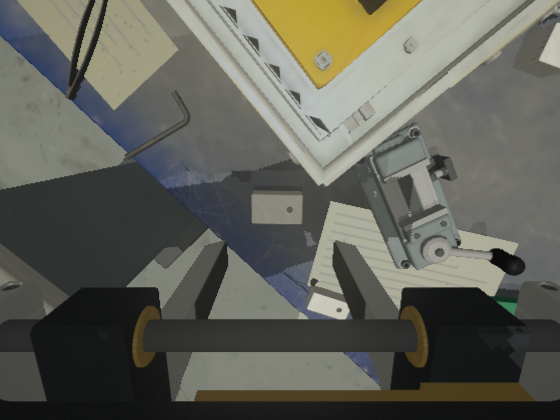

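Run:
```python
from h import *
c=np.load("w7.npy",allow_pickle=True).item(); a=c['color']
g=cv2.cvtColor(a,cv2.COLOR_BGR2GRAY); print(g[207,270],g[180,270],g[207,240],g[235,270])
for th in(105,120,135): print(rect(c,g>th,20,(270,207)))
print("corner",ray(c,[(322,185)],119),ray(c,[(440,100),(230,82)],119))
cv2.imwrite("pics/w7c.png",cv2.resize(a[150:260,230:350],None,fx=6,fy=5,interpolation=cv2.INTER_CUBIC))
```

```text
136 70 63 64
(array([ 421.9, -171. ]), array([29.3, 48.3]), np.float32(-45.5), np.int64(1436))
(array([ 421.5, -170.9]), array([28.2, 48.2]), np.float32(-44.1), np.int64(1391))
(array([ 421.8, -171.4]), array([27.8, 46.8]), np.float32(-45.5), np.int64(972))
corner [[ 471.32281708 -161.91898573  119.        ]] [[ 553.17228117 -172.38217157  119.        ]
 [ 473.38523698  -81.64852759  119.        ]]
```

View pics/w7c.png

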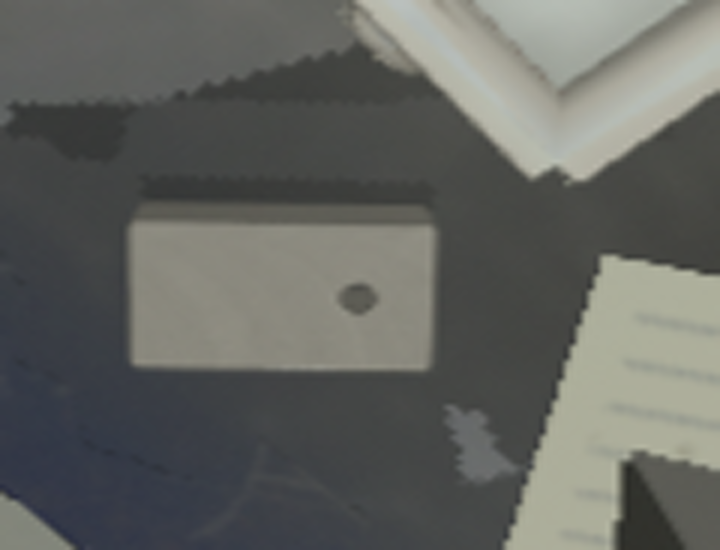

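The waiting block is centred at (421.6,-171), 28x48 measured, so it's the right one; the slim block is off at (327,303). The fixture corner at z=119 leaves only about 4 mm to the gripper body. I'll grip with a small lean away from it, drag the block clear, then regrip upright.

```bash
python3 -m jog '[[0.12,-0.55,3,0,0,0,72],[0,0,3,0,0,0,72],[0,0,0,0,0.1,0,72],[-0.2,0,2,0,0,0,72],[-0.15,0,1.5,0,0,0,72],[-0.1,0,1,0,0,0,72],[0,0,0,0,0,0,72]]' 15
```

```text
clock: 13.5
eef_pos: [419.9, -174.1, 18.1]
eef_rot: [-3.14, -0.099, 0.8]
wrist_force: [-0.6, 0.4, 0.7]
finger_gap: 67.9
```

```bash
python3 -m jog '[[-0.07,0,0.6,0,0,0,72],[0,0,0,0,0,0,60],[0,0,0,0,0,0,45],[0,0,0,0,0,0,40],[0,0,0,0,0,0,40]]' 15
```

```text
clock: 14.0
eef_pos: [420.5, -173.9, 13.6]
eef_rot: [3.141, -0.1, 0.8]
wrist_force: [0.3, -0.6, 2.9]
finger_gap: 49.6
```

```bash
python3 -m jog '[[-0.9,0,-0.13,0,0,0,40],[-0.9,0,-0.09,0,0,0,40],[-0.9,0,-0.09,0,0,0,40],[-0.8,0,-0.08,0,0,0,40],[0,0,0.04,0,0,0,40],[0,0,0,0,0,0,40]]'
python3 -m jog '[[0,0,0,0,0,0,55],[0,0,0,0,0,0,70],[0,0,0,0,0,0,70],[0.3,0,-3,0,0,0,70],[0.3,0,-3,0,0,0,70],[0,0,0,0,-0.1,0,70],[0,0,0,0,0,0,70]]'
python3 - <<'E'
from h import *
c=cam("wrist"); s=monitor.read_state();print(s['eef_pos'],s['eef_rot'])
cv2.imwrite("pics/w8.png",c['color']); np.save("w8.npy",c,allow_pickle=True)
g=cv2.cvtColor(c['color'],cv2.COLOR_BGR2GRAY)
for th in (105,120):
  n,l,st,ce=cv2.connectedComponentsWithStats((g[150:280,230:340]>th).astype(np.uint8)); print([(st[i].tolist(),ce[i].round()) for i in range(n) if st[i][4]>500])
E
```

```text
clock: 14.6
eef_pos: [395.4, -199.8, 13.5]
eef_rot: [3.141, -0.1, 0.799]
wrist_force: [-4.0, -2.1, 6.4]
finger_gap: 49.3
clock: 15.3
eef_pos: [396.6, -198.8, 74.2]
eef_rot: [3.14, 0.002, 0.801]
wrist_force: [-0.8, -1.0, -0.5]
finger_gap: 66.1
[ 396.12935037 -198.33379181   73.38299624] [-3.14156848e+00 -1.33866190e-03  8.01957889e-01]
[([0, 0, 110, 130, 10561], array([55., 56.])), ([85, 41, 25, 89, 836], array([100.,  94.])), ([19, 58, 62, 35, 2064], array([49., 75.])), ([0, 91, 42, 39, 834], array([ 14., 116.]))]
[([0, 0, 110, 130, 10673], array([55., 57.])), ([85, 41, 25, 89, 785], array([100.,  93.])), ([19, 58, 62, 35, 2008], array([49., 74.])), ([0, 91, 42, 39, 834], array([ 14., 116.]))]
```

View pics/w8.png

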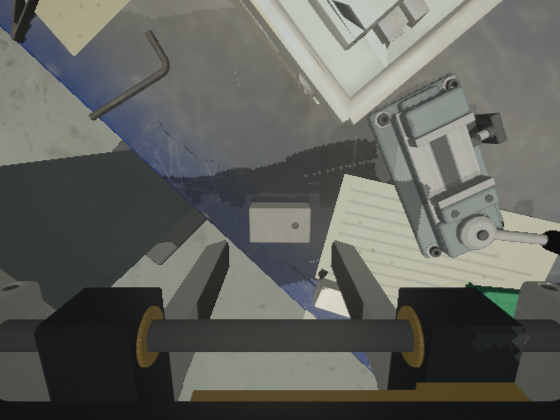

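Run:
```python
from h import *
c=np.load("w8.npy",allow_pickle=True).item(); g=cv2.cvtColor(c['color'],cv2.COLOR_BGR2GRAY)
m=(g>112); m[:,:235]=0; m[:,314:]=0; m[246:]=0; m[:206]=0
print(rect(c,m,20,(275,222)))
r=rect(c,m,20,(275,222))[0]; rows(r[0],r[1],13,45.95,step=200)
```

```text
(array([ 397.5, -197. ]), array([29. , 49.2]), np.float32(-44.1), np.int64(2033))
[[0.19, 0.01, 6.04, 0.0, 0.0, -0.0]]
```

```bash
python3 -m jog '[[0.19,0,2.5,0,0,0,70],[0,0,2,0,0,0,70],[0,0,1.2,0,0,0,70],[0,0,0.4,0,0,0,70],[0,0,0,0,0,0,70],[0,0,0,0,0,0,70]]' 25
python3 -m jog '[[0,0,0,0,0,0,60],[0,0,0,0,0,0,50],[0,0,0,0,0,0,40],[0,0,0,0,0,0,40],[0,0,0,0,0,0,40]]' 25
```

```text
clock: 15.95
eef_pos: [397.3, -197.9, 13.0]
eef_rot: [3.141, -0.001, 0.8]
wrist_force: [0.4, -0.5, -0.5]
finger_gap: 65.8
clock: 16.45
eef_pos: [397.3, -197.8, 12.9]
eef_rot: [3.141, -0.0, 0.8]
wrist_force: [-1.6, 0.1, 5.7]
finger_gap: 49.9
```

```bash
python3 -m jog '[[0,0,-0.5,0,0,0,40],[0,0,-1.5,0,0,0,40],[0,0,-3,0,0,0,40],[0,0,-3,0,0,0,40],[0,0,-1.5,0,0,0,40],[0,0,0,0,0,0,40]]' 45
python3 - <<'E'
from h import *
s=monitor.read_state(); print(s['finger_gap'])
rows(524.4,-243.3,107,72.7,step=30)
E
```

```text
clock: 17.05
eef_pos: [397.8, -198.1, 109.4]
eef_rot: [3.138, -0.001, 0.8]
wrist_force: [0.6, 0.3, -1.6]
finger_gap: 49.1
49.07054860320831
[[1.12, 2.44, 0.05, 0.0, 0.0, -0.094], [0.88, 2.54, 0.05, 0.0, 0.0, -0.094], [0.64, 2.61, 0.05, 0.0, 0.0, -0.094], [0.39, 2.66, 0.05, 0.0, 0.0, -0.094], [0.14, 2.68, 0.05, 0.0, 0.0, -0.094]]
```

```bash
python3 -m jog '[[1.12,2.44,0,0,0,-0.094,40],[0.88,2.54,0,0,0,-0.094,40],[0.64,2.61,0,0,0,-0.094,40],[0.39,2.66,0,0,0,-0.094,40],[0.14,2.68,0,0,0,-0.094,40],[0,0,2,0,0,0,40],[0,0,0,0,0,0,40],[0,0,0,0,0,0,40]]'
python3 - <<'E'
from h import *
c=cam("wrist"); s=monitor.read_state();print(s['eef_pos'],s['eef_rot'],s['finger_gap'])
cv2.imwrite("pics/w9.png",c['color']); np.save("w9.npy",c,allow_pickle=True)
cv2.imwrite("pics/w9c.png",cv2.resize(c['color'][130:300,200:380],None,fx=4.4,fy=3.5,interpolation=cv2.INTER_CUBIC))
rows(524.4,-243.3,37,72.7,step=30)
E
```

```text
clock: 17.85
eef_pos: [522.9, -242.5, 86.6]
eef_rot: [-3.139, -0.0, 1.269]
wrist_force: [-0.6, 0.4, -0.3]
finger_gap: 49.7
[ 523.22490819 -242.65031101   87.45665178] [-3.14094442e+00 -1.58316809e-04  1.26945618e+00] 49.4674703365883
[[-0.01, 0.07, 2.52, 0.0, 0.0, 0.0], [-0.01, 0.07, 2.52, 0.0, 0.0, 0.0]]
```

View pics/w9c.png

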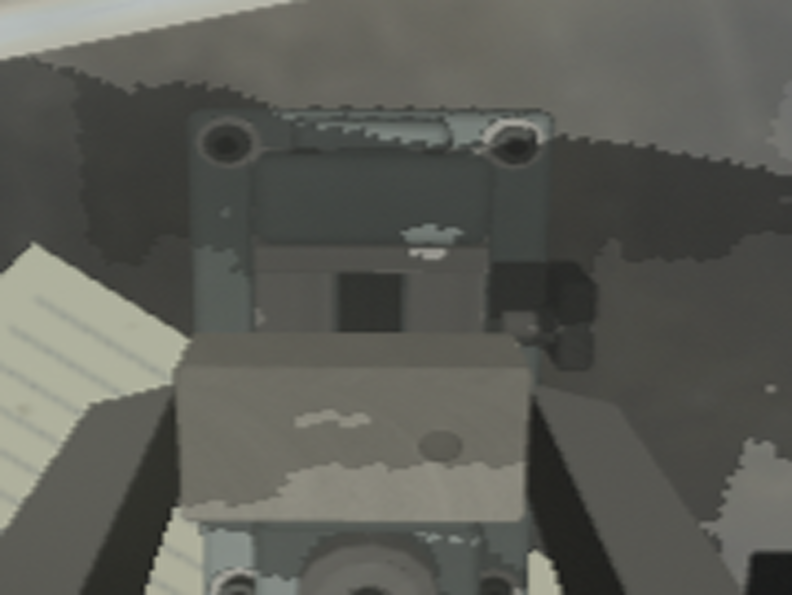

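Run:
```python
from h import *
c=np.load("w9.npy",allow_pickle=True).item()
f=lambda p:(200+(p[0]+.5)/4.4-.5,130+(p[1]+.5)/3.5-.5)
seat=np.array([526.4,-239.7]); th=np.radians(-17.3); u=np.array([np.cos(th),np.sin(th)]); v=np.array([-u[1],u[0]])
def rel(P): d=P[:,:2]-seat; return np.c_[d@u,d@v].round(1)
print("stop tip",rel(ray(c,f((501,322)),28)),"fixed jaw ends",rel(ray(c,[f((253,247)),f((487,247))],40)),"bed slot mid",rel(ray(c,[f((337,300)),f((402,300))],24)))
s=monitor.read_state(); print(rel(s['eef_pos'][None]))
```

```text
stop tip [[24.5  0.3]] fixed jaw ends [[-20.7  21.1]
 [ 20.2  21.1]] bed slot mid [[-6.3  4.5]
 [ 6.1  4.5]]
[[-2.2 -3.8]]
```

```bash
python3 -m jog '[[0,0.13,2,0,0,0,40],[0,0,1.5,0,0,0,40],[0,0,0.8,0,0,0,40],[0,0,0.4,0,0,0,40],[0,0,0,0,0,0,40],[0,0,0,0,0,0,40]]'
python3 - <<'E'
from h import *
s=monitor.read_state(); print(s['eef_pos'],s['wrist_force'])
seat=np.array([526.4,-239.7]); th=np.radians(-17.3); u=np.array([np.cos(th),np.sin(th)]); v=np.array([-u[1],u[0]])
d=s['eef_pos'][:2]-seat; print(d@u,d@v)
E
```

```text
clock: 18.5
eef_pos: [525.0, -243.4, 41.0]
eef_rot: [3.141, 0.0, 1.27]
wrist_force: [-0.8, -0.2, -0.9]
finger_gap: 49.2
[ 525.03058888 -243.36134035   41.03394388] [-0.7539129  -0.18302575 -0.85673507]
-0.2186694347943437 -3.9029326968072477
```

```bash
python3 -m jog '[[0,-0.04,0.2,0,0,0,40],[0,0,0.15,0,0,0,40],[0,0,0,0,0,0,40],[0,0,0,0,0,0,40]]';python3 -m jog '[[0,0,0.1,0,0,0,40],[0,0,0,0,0,0,40]]'
```

```text
clock: 18.9
eef_pos: [524.4, -243.1, 37.0]
eef_rot: [3.142, 0.0, 1.27]
wrist_force: [-0.1, 0.1, -1.3]
finger_gap: 49.1
clock: 19.1
eef_pos: [524.5, -243.1, 36.9]
eef_rot: [3.141, 0.0, 1.27]
wrist_force: [-5.7, 2.9, 11.0]
finger_gap: 49.6
```

```bash
python3 -m jog '[[0,0,0,0,0,0,53],[0,0,0,0,0,0,58],[0,0,0,0,0,0,65],[0,0,0,0,0,0,65],[0,0,0,0,0,0,65],[0,0,-3,0,0,0,65],[0,0,-4,0,0,0,65],[0,0,-3,0,0,0,65]]'
python3 -m jog '[[0,0,0,0,0,0,65],[0,0,0,0,0,0,65]]'
python3 - <<'E'
from h import *
c=cam("wrist"); s=monitor.read_state();print(s['eef_pos'],s['eef_rot'],s['finger_gap'])
cv2.imwrite("pics/w10.png",c['color']); np.save("w10.npy",c,allow_pickle=True)
cv2.imwrite("pics/w10d.png",cv2.resize(c['color'][180:245,240:340],None,fx=8,fy=8,interpolation=cv2.INTER_CUBIC))
E
```

```text
clock: 19.9
eef_pos: [524.6, -243.2, 138.0]
eef_rot: [3.141, 0.0, 1.27]
wrist_force: [0.4, -0.7, -1.0]
finger_gap: 61.2
clock: 20.1
eef_pos: [524.4, -243.1, 136.0]
eef_rot: [3.141, 0.0, 1.27]
wrist_force: [-0.3, -0.2, 0.2]
finger_gap: 61.1
[ 524.05649011 -242.90154534  135.026543  ] [-3.14043372e+00 -2.03141456e-04  1.26978338e+00] 61.252473349372956
```

View pics/w10d.png

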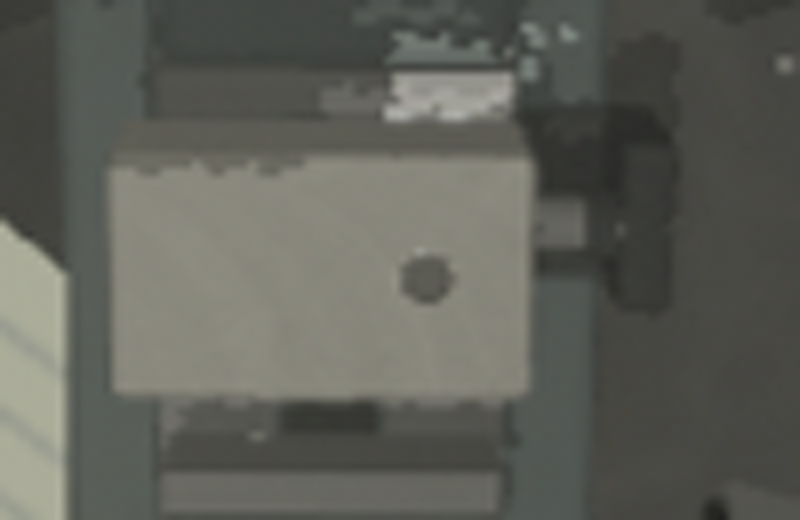

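Run:
```python
from h import *
f=lambda p:(240+(p[0]+.5)/8-.5,180+(p[1]+.5)/8-.5)
seat=np.array([526.4,-239.7]); th=np.radians(-17.3); u=np.array([np.cos(th),np.sin(th)]); v=np.array([-u[1],u[0]])
def rel(P): d=P[:,:2]-seat; return np.c_[d@u,d@v].round(1)
for n,q,ref in(("w3.npy",((136,145),(556,142),(549,377),(143,379)),[((620,250),28),((606,450),8),((172,478),40),((517,478),40),((82,450),8)]),("w10.npy",((108,163),(534,156),(530,394),(112,396)),[((610,250),28),((594,450),8),((160,470),40),((502,470),40),((66,450),8)])):
    c=np.load(n,allow_pickle=True).item()
    W=ray(c,[f(p) for p in q],44)
    print(n,rel(W).tolist(),rel(W).mean(0),[rel(ray(c,f(p),z)).tolist() for p,z in ref])
```

```text
w3.npy [[-24.8, 14.4], [24.4, 14.6], [24.2, -14.3], [-24.6, -14.4]] [-0.2    0.075] [[[34.3, -2.7]], [[35.8, -36.4]], [[-21.7, -28.5]], [[21.0, -28.6]], [[-36.1, -36.2]]]
w10.npy [[-26.1, 10.9], [23.0, 11.8], [23.2, -17.1], [-26.3, -17.4]] [-1.55 -2.95] [[[34.1, -3.6]], [[35.4, -36.9]], [[-21.0, -28.2]], [[20.4, -28.1]], [[-35.9, -37.0]]]
```

Now at about (-1.3,-3.0) mm in the vise frame, lengthwise and flat with the jaw open at -28.4. That's inside the step 3 window, so back to the lever.

```bash
python3 - <<'E'
from h import *
rows(544,-349,135,132)
E
python3 -m jog '[[-1.3,0.45,0,0,0,-0.13,50],[-1.35,0.25,0,0,0,-0.13,45],[-1.35,0.1,0,0,0,-0.13,45],[-1.35,-0.1,0,0,0,-0.13,45]]'
python3 - <<'E'
from h import *
rows(544,-349,135,132)
E
```

```text
[[-1.19, 0.63, 0.0, 0.0, 0.0, -0.129], [-1.26, 0.47, 0.0, 0.0, 0.0, -0.129], [-1.31, 0.31, 0.0, 0.0, 0.0, -0.129], [-1.34, 0.13, 0.0, 0.0, 0.0, -0.129], [-1.35, -0.04, 0.0, 0.0, 0.0, -0.129], [-1.33, -0.21, 0.0, 0.0, 0.0, -0.129], [-1.29, -0.38, 0.0, 0.0, 0.0, -0.129], [-1.23, -0.55, 0.0, 0.0, 0.0, -0.129]]
clock: 20.55
eef_pos: [525.1, -297.8, 134.1]
eef_rot: [-3.14, -0.002, 1.795]
wrist_force: [0.3, 0.1, 0.2]
finger_gap: 42.5
[[-1.35, 0.17, -0.02, 0.0, 0.0, -0.127], [-1.36, 0.0, -0.02, 0.0, 0.0, -0.127], [-1.35, -0.17, -0.02, 0.0, 0.0, -0.127], [-1.32, -0.34, -0.02, 0.0, 0.0, -0.127]]
```

```bash
python3 -m jog '[[-1.35,0.17,0,0,0,-0.127,45],[-1.35,0,0,0,0,-0.127,45],[-1.35,-0.17,0,0,0,-0.127,45],[-1.32,-0.34,0,0,0,-0.127,45],[0,0,2.5,0,0,0,45],[0,0,1,0,0,0,45],[0,0,0,0,0,0,45],[0,0,0,0,0,0,45]]'
python3 - <<'E'
from h import *
c=cam("wrist"); s=monitor.read_state();print(s['eef_pos'],s['eef_rot'],s['finger_gap'])
cv2.imwrite("pics/w11.png",c['color'])
E
```

```text
clock: 21.35
eef_pos: [544.1, -348.5, 101.0]
eef_rot: [-3.141, -0.001, 2.298]
wrist_force: [0.3, 1.0, 0.1]
finger_gap: 42.3
[ 544.37785752 -348.69677177  101.60047073] [3.14144815e+00 5.69674834e-04 2.29774343e+00] 41.97284361079241
```

View pics/w11.png

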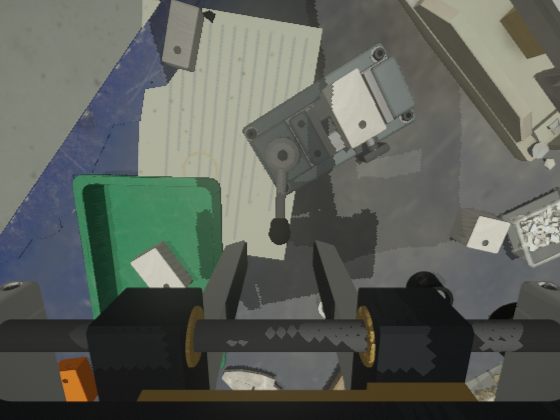

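```bash
python3 -m jog '[[0,0,2.5,0,0,0,45],[0,0,2,0,0,0,45],[0,0,1.3,0,0,0,45],[0,0,0,0,0,0,45],[0,0,0,0,0,0,5],[0,0,0,0,0,0,5],[0,0,0,0,0,0,5],[0,0,0,0,0,0,5]]' 30
```

```text
clock: 22.2
eef_pos: [544.4, -349.1, 43.8]
eef_rot: [3.142, 0.001, 2.298]
wrist_force: [-0.9, 1.4, 2.7]
finger_gap: 16.4
```

```bash
python3 -m jog '[[0.02,0.36,0,0,0,-0.06,5],[0.04,0.66,0,0,0,-0.11,5],[0.04,0.66,0,0,0,-0.11,5],[0.04,0.66,0,0,0,-0.11,5],[0.04,0.66,0,0,0,-0.11,5],[0.03,0.54,0,0,0,-0.09,5],[0.01,0.36,0,0,0,-0.06,5],[0,0,0,0,0,0,5]]'
```

```text
clock: 23.0
eef_pos: [564.2, -315.8, 43.9]
eef_rot: [-3.14, 0.004, 2.95]
wrist_force: [7.5, -3.1, -1.3]
finger_gap: 16.3
```

```bash
python3 -m jog '[[-0.05,0.3,0,0,0,-0.05,5],[0.01,0.3,0,0,0,-0.05,5],[0.01,0.3,0,0,0,-0.05,5],[0,0,0,0,0,0,5]]'
```

```text
clock: 23.4
eef_pos: [565.4, -307.1, 43.8]
eef_rot: [-3.14, 0.003, 3.1]
wrist_force: [3.9, -3.7, 0.7]
finger_gap: 16.5
```

```bash
python3 -m jog '[[0,0.2,0,0,0,-0.03,5],[0,0.2,0,0,0,-0.03,5],[0,0,0,0,0,0,5]]'; python3 -m jog '[[0,0.15,0,0,0,-0.02,5],[0,0,0,0,0,0,5],[0,0,0,0,0,0,5]]'
```

```text
clock: 23.7
eef_pos: [565.5, -303.3, 43.9]
eef_rot: [-3.139, 0.003, -3.124]
wrist_force: [4.2, -4.0, -0.3]
finger_gap: 15.8
clock: 24.0
eef_pos: [565.4, -302.0, 43.9]
eef_rot: [-3.139, 0.003, -3.105]
wrist_force: [4.6, -6.2, -0.4]
finger_gap: 16.3
```

```bash
python3 -m jog '[[0,0.1,0,0,0,0,5],[0,0,0,0,0,0,5]]'; python3 -m jog '[[0,0.1,0,0,0,0,5],[0,0,0,0,0,0,5]]'
```

```text
clock: 24.2
eef_pos: [565.4, -301.2, 43.9]
eef_rot: [-3.139, 0.003, -3.105]
wrist_force: [4.5, -7.0, -1.6]
finger_gap: 16.3
clock: 24.4
eef_pos: [565.4, -300.8, 43.9]
eef_rot: [-3.138, 0.003, -3.105]
wrist_force: [4.5, -11.6, -1.8]
finger_gap: 16.4
```

```bash
python3 -m jog '[[0,0.05,0,0,0,0,5],[0,0,0,0,0,0,5],[0,0,0,0,0,0,5]]'
```

```text
clock: 24.7
eef_pos: [565.4, -300.7, 43.9]
eef_rot: [-3.137, 0.003, -3.106]
wrist_force: [4.9, -13.3, -3.1]
finger_gap: 16.5
```

```bash
python3 -m jog '[[0,0.06,0,0,0,0,5],[0,0,0,0,0,0,5],[0,0,0,0,0,0,5],[0,0,0,0,0,0,5]]'
```

```text
clock: 25.1
eef_pos: [565.4, -300.5, 43.9]
eef_rot: [-3.137, 0.003, -3.106]
wrist_force: [5.1, -16.6, -3.8]
finger_gap: 16.0
```

Holding about 16.6 N tangentially. I'll let go and look.

```bash
python3 -m jog '[[0,0,0,0,0,0,25],[0,0,0,0,0,0,40],[0,0,0,0,0,0,45],[0,0,0,0,0,0,45],[0,0,-3,0,0,0,45],[0,0,-5,0,0,0,45],[0,0,-4,0,0,0,45]]'
python3 - <<'E'
from h import *
rows(524,-243,138,72.7)
E
```

```text
clock: 25.8
eef_pos: [564.5, -297.7, 165.3]
eef_rot: [-3.141, 0.001, -3.105]
wrist_force: [-0.3, 0.1, 0.5]
finger_gap: 42.3
[[0.28, 0.4, 0.2, 0.0, 0.0, 0.136], [0.33, 0.36, 0.2, 0.0, 0.0, 0.136], [0.37, 0.31, 0.2, 0.0, 0.0, 0.136], [0.41, 0.26, 0.2, 0.0, 0.0, 0.136], [0.44, 0.2, 0.2, 0.0, 0.0, 0.136], [0.47, 0.14, 0.2, 0.0, 0.0, 0.136], [0.48, 0.07, 0.2, 0.0, 0.0, 0.136], [0.49, 0.01, 0.2, 0.0, 0.0, 0.136]]
[[0.48, -0.06, 0.2, 0.0, 0.0, 0.136], [0.47, -0.12, 0.2, 0.0, 0.0, 0.136], [0.45, -0.19, 0.2, 0.0, 0.0, 0.136], [0.42, -0.25, 0.2, 0.0, 0.0, 0.136], [0.38, -0.3, 0.2, 0.0, 0.0, 0.136], [0.34, -0.35, 0.2, 0.0, 0.0, 0.136]]
```

```bash
python3 -m jog '[[0.28,0.4,0.2,0,0,0.136,60],[0.33,0.36,0.2,0,0,0.136,65],[0.37,0.31,0.2,0,0,0.136,65],[0.41,0.26,0.2,0,0,0.136,65],[0.44,0.2,0.2,0,0,0.136,65],[0.47,0.14,0.2,0,0,0.136,65],[0.48,0.07,0.2,0,0,0.136,65],[0.49,0,0.2,0,0,0.136,65]]'
python3 -m jog '[[0.48,-0.06,0.2,0,0,0.136,65],[0.47,-0.12,0.2,0,0,0.136,65],[0.45,-0.19,0.2,0,0,0.136,65],[0.42,-0.25,0.2,0,0,0.136,65],[0.38,-0.3,0.2,0,0,0.136,65],[0.34,-0.35,0.2,0,0,0.136,65],[0,0,0,0,0,0,65],[0,0,0,0,0,0,65]]'
python3 - <<'E'
from h import *
c=cam("wrist"); s=monitor.read_state();print(s['eef_pos'],s['eef_rot'],s['finger_gap'])
cv2.imwrite("pics/w12.png",c['color']); np.save("w12.npy",c,allow_pickle=True)
cv2.imwrite("pics/w12d.png",cv2.resize(c['color'][180:245,240:340],None,fx=8,fy=8,interpolation=cv2.INTER_CUBIC))
c=cam("top"); cv2.imwrite("pics/t12.png",cv2.resize(c['color'][150:290,170:400],None,fx=3.4,fy=3.4))
E
```

```text
clock: 26.6
eef_pos: [541.1, -266.3, 146.9]
eef_rot: [-3.142, -0.0, 2.084]
wrist_force: [-0.3, -0.1, -1.5]
finger_gap: 61.3
clock: 27.4
eef_pos: [523.8, -243.3, 135.1]
eef_rot: [3.141, 0.0, 1.278]
wrist_force: [-0.0, -0.8, 0.1]
finger_gap: 61.4
[ 523.86137786 -243.37723147  135.15531731] [3.14136801e+00 6.16050118e-05 1.27771744e+00] 61.06620394048998
```

View pics/w12d.png

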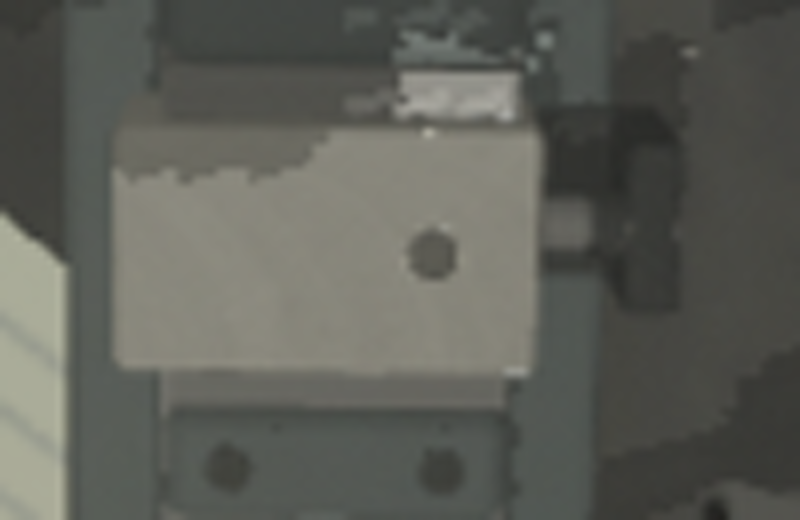

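View pics/w12.png

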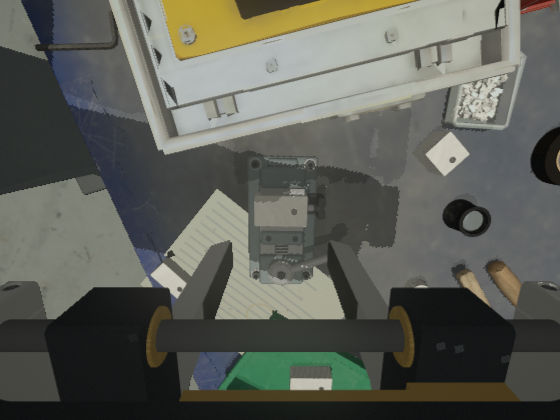

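Run:
```python
from h import *
f=lambda p:(240+(p[0]+.5)/8-.5,180+(p[1]+.5)/8-.5)
seat=np.array([526.4,-239.7]); th=np.radians(-17.3); u=np.array([np.cos(th),np.sin(th)]); v=np.array([-u[1],u[0]])
def rel(P): d=P[:,:2]-seat; return np.c_[d@u,d@v].round(1)
c=np.load("w12.npy",allow_pickle=True).item()
W=rel(ray(c,[f(p) for p in ((112,128),(543,128),(536,374),(118,366))],44)); print(W.tolist(),W.mean(0))
for a,b in((0,1),(3,2)): d=W[b]-W[a];print(np.degrees(np.arctan2(d[1],d[0])))
print([rel(ray(c,f(p),z)).tolist() for p,z in [((618,250),28),((602,450),8),((162,374),40),((510,374),40)]])
print("handle expected joint0")
```

```text
[[-26.2, 14.6], [23.1, 15.1], [23.3, -14.5], [-25.9, -14.0]] [-1.425  0.3  ]
0.581073176010164
-0.5822541378230216
[[[34.4, -3.5]], [[36.1, -36.6]], [[-21.0, -16.2]], [[20.6, -15.8]]]
handle expected joint0
```

View pics/t12.png

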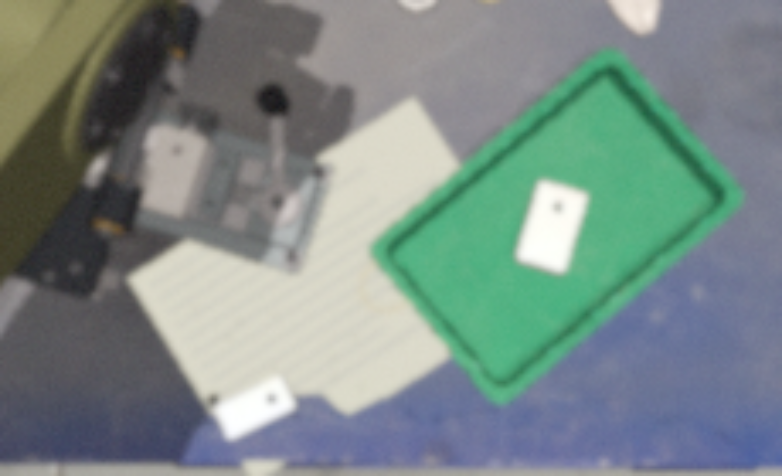

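The waiting block is at about (-1.2,0) mm in the vise frame, square to it, with the jaw on it at about -15. The finished block is flat in the tray and the slim one hasn't moved. Everything is clear, so I'm handing in.

Run:
```python
from cell import order, monitor
s=monitor.read_state(); print(s['clock'],s['wrist_force'])
print(order.sign_off())
```

```text
27.5 [-0.62460329 -1.17616468 -0.45363779]
the job is handed in; nothing more can be done
None
```

The changeover is done, and I handed it in at 27.5 s of the 72 s allowed; sign-off gave no verdict.

**What I did:**
- I swung the lever about 0.9 rad to open the jaw and set the finished block flat in the middle of the tray.
- The waiting block lay too close to the tall fixture for an upright grip. I gripped it with a small tilt, dragged it about 35 mm clear, and then gripped it again upright.
- I set it in the vise, swung the lever back, and leaned on the handle with about 16.6 N before letting go.

**Last checks:**
- **Clamped block:** it lies flat and square to the vise within about 0.6°, at about y = 0. Its centre is about 1.2 to 1.4 mm short of full stop contact, so it is not quite touching the screw, but it is inside the 3 mm limit. I left it rather than nudge it.
- **Jaw:** the moving jaw measured about -15 to -16 mm, bearing on the block. I could not measure the clamping force itself, only the lean on the handle.
- **Other blocks:** the finished block is flat in the tray and the slimmer block looks unmoved.
- **Robot:** it was clear of everything, with the wrist force at noise level.

No check failed. The only disagreement was the block's distance from full stop contact: the robot's position at release said 0.9 mm and the camera said 1.3 mm.

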